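# Stand a vial on the light box and hold its amber screen up at the balance point

### The arm

A 7-joint arm with a two-finger parallel gripper is mounted at the origin on the work surface. World frame = base frame: x ahead of the robot, y to its left, z up, the work surface at z = 0. Lengths are in m, angles in rad, forces in N, time in s.
With the tool pointing down it reaches from about 0.4 to 0.875 m from the base axis. Payload 19.3 kg.
Tool frame: the origin (TCP) lies at the very end of the fingers, on their centre line; the grasp point (between the pads) lies 19 mm behind it; z points along the fingers, y is the direction in which the jaws open and shut (so a half turn about z gives the same grasp; the last joint's range is limited). The gripper opens to 85 mm and grips with 20 to 120 N. Pads are 22 mm wide; open, the fingers measure 114 mm over their backs; the gripper's body (76 mm by 85 mm) begins 54 mm behind the grasp point. The pads swing forward as they close: fully open they stand 13 mm farther back than shut.
Start: joints at [-1.349, 0.521, -0.036, 1.599, 0.021, 1.021, -0.113], TCP at [0.18, 0.599, 0.231] pointing down, gripper open.
Joint ranges: [-2.91, 2.91], [-0.3, 2.13], [-1.5, 1.42], [0.17, 2.43], [-1.26, 4.41], [0.16, 1.93], [-2.52, 2.52]. Speed limits (rad/s): [1.89, 1.89, 2.39, 2.39, 3.01, 3.01, 3.01].

### API

Orientations are given as [roll, pitch, yaw] about the fixed x, y, z axes, in that order (R = Rz(yaw) Ry(pitch) Rx(roll)).
In Python, from workcell import bot, grab_frame, calibration, workorder gives the robot as it stands.
- The arm moves only by the tool move_arm, never from a script. Its arguments are lists of equal length, an entry for each row: "jaw": the closure in counts, from 0 (fully open) to 255 (shut); "dp": the shift along the tool's x, y, z in units of 800 mm (1.0 is 800 mm), a list of three; "rotation": the turn, a rotation vector about the tool's x, y, z in units of pi rad (1.0 is pi rad), a list of three. In form: {"jaw": [jaw, ...], "dp": [[dx, dy, dz], ...], "rotation": [[rx, ry, rz], ...]}. A call has 1 to 10 rows; each row shifts and turns the commanded pose from where the row before left it, along the tool's axes as they then stand; what a row does not reach is not made up. A row lasts 1/8 s, in which the tool goes at most 62.5 mm and 10.7 degrees, less where a joint would pass 70% of its speed; a pose out of reach is approached as far as the arm can. A call with a number of a shift or a turn outside -1 to 1 is refused whole. A call with a gripper value outside its range is refused whole. The fingers move at their own pace and stop on an object; "squeeze" is the grip in N (left out, the last holds). Time passes only in rows, so rows that do not move let the fingers close. It gives the time, the measured TCP pose, the force and the opening at its end, in the units of the state.
- bot.observe(): the state, without advancing time (a new reading comes with each control period).
- grab_frame(name): name is "scene" or "top" or "wrist"; returns the picture (400x640x3 uint8, blue, green, red); there is no depth.
- calibration(name): a dict with "camera_matrix" (3x3 intrinsics, pixels), "T" (4x4, takes a point from camera to world coordinates). Camera axes: x right, y down, z forward; pixel columns grow to the right and rows downward; lengths in m; the calibration is good to about 2 mm. A picture is of the moment at which its call begins: read the wrist's pose just before it. calibration takes no time and is no camera call; for the wrist camera it gives the pose at the moment of the call.
- workorder.job_done(): hands the job in, once; it reports no verdict.
The state is a dict: "clock": time; "qpos": joint angles; "qd": joint speeds; "joint_efforts": joint torques, N m; "position": TCP position; "tool_rot": TCP orientation; "force": force on the tool from outside, world axes, zero at the start; "moment": the same for the moment, N m; "grip_width": finger opening in m.
Only numpy, scipy, OpenCV 4.12 (cv2) and the standard library are available. Lean on these libraries where they do the work, as an engineer would, in place of code of your own. Each camera call takes 0.05 s, during which the arm holds its last target. There are 200 camera calls.

### The job

Lower the sample vial that stands on the bench gently into the empty middle hole of the block on the light box until it stands fully home, and let go of it. Then pinch the folded-back amber screen by its aluminium edge, swing it up to its balance point (nearly upright, where it would fall neither way) and finish while still holding it there, so that I can photograph the vials through it; it has no stay and must not tip over onto them. Leave the two vials already in the block and the other things on the bench where they are.

Things in the scene. Friction and masses are not known exactly. Their poses are not given: they have to be found in the camera images.
- sample_mid (a point): Sample vial to move: closed glass vial, white screw cap, 28 mm in diameter, 95 mm tall, 75 g, loose on the bench left of the light box, in any of three places shared with a squat amber jar and an open beaker (it is the tallest and slimmest). Point: its centre, 47.5 mm above its underside; z is its upright axis. Glass 28 mm wide up to 72 mm; cap (from 78 mm up) 25.6 mm wide.
- bore (a point): Floor centre of the empty middle hole of the grey block; a seated vial's underside rests here, 80 mm above the bench. Upright round hole 31 mm wide, 25 mm deep (mouth 25 mm above this point, chamfered). Axes: x along the row of holes (54 mm apart) and the screen's hinge, y level, square to the hinge, pointing away from the screen, z up. Block 176 (x) x 52 (y) x 33 mm, fixed.
- viewer: Light box: white case with a pale window, 280 mm along x, 240 mm along y, 70 mm high, fixed to the bench; origin at the centre of its underside, axes as bore, which lies 35 mm to +y and 80 mm up. The block stands on the window; the amber screen is hinged along the case's -y side and starts folded back, overhanging that side by 100 mm at 230 mm height.
- ref_a_mid (a point): Reference vial, like the sample, in the outer hole on the -x side of bore. Point: its centre, 47.5 mm above its underside. Leave alone.
- ref_b_mid (a point): Reference vial, like the sample, in the outer hole on the +x side of bore. Point: its centre, 47.5 mm above its underside. Leave alone.
- screen (a joint): Hinge of the amber screen, rad. 0: folded back on its stops (the start), leaning 0.61 rad (35 degrees) away from the vials. Grows as it swings up towards them: 0.587 is the balance point, 0.61 exactly upright; beyond, it falls towards the vials, landing on their caps at about 1.6. It turns almost freely: let go, it falls one way or the other. Screen about 0.4 kg.
- screen_rail (a point): Centre of the aluminium rail along the screen's free edge, 180 mm from the hinge axis, 10 mm below the edge. Rail 240 (x) x 12 (y) x 20 mm (z), both faces free to be pinched, coming along -z. x along the rail (as the hinge), y square to the panel towards the vials, z from hinge to edge. Below it a clear amber panel 5 mm thick; at its ends cheeks stand 34 mm out to +y.
- screen_hinge (a point): Middle of the screen's hinge axis: level, 78 mm above the bench, 143 mm from bore in that point's -y direction. Axes as screen_rail; the screen swings up by turning about its -x axis.
- jar: Squat amber jar with black cap, 48 mm in diameter, 64 mm tall, loose; origin at the centre of its underside. Bystander.
- beaker: Open clear beaker, 52 mm at the rim, 70 mm tall, loose; origin at the centre of its underside. Bystander.
- timer: White bench timer lying flat, 70 x 62 x 16 mm, loose; origin at the centre of its underside. Bystander.
- forceps: Steel forceps lying flat, 110 x 10 x 15 mm, loose; origin at their middle on the bench. Bystander.
- tipbox: Dark blue open box of pipette tips, 122 x 84 x 60 mm, loose; origin at the centre of its underside. Bystander.
Things that resemble listed ones, but are neither listed nor needed, are in the scene too. What is shaped like the part that bears sample_mid but brown or turquoise is not meant. Leave any black or brown look-alike of the part that bears ref_a_mid alone.

How it is judged:
By the outcome, as a careful person would: the job done as asked, in the order asked, and still so for the second after the job is handed in, while the arm keeps its last pose, push and grip.
It also fails if it takes over 56 s, if anything falls off the work surface, if the arm or the gripper's body presses on something with over 40 N, if the wrist force passes 120 N, or if a joint passes its speed limit or range.

## Working session

There is one attempt and no reset: what is moved stays moved. The work goes in short steps, Python scripts to look and compute and a tool call to move; the robot and the scene stay as the last step left them, time stands still between calls to the robot, and variables do not carry over. Pictures are saved under pics/ and viewed, about 8 in all and at most 12, crops included, and the job is handed in when it is done.

Besides the shell and the picture viewer there is one more tool, called after ">>>" by a JSON object that holds its "fn" and its "kwargs", one argument or row to a line. move_arm: Moves the arm, as the interface text tells. Shifts and turns lie within -1 to 1; 1 stands for 800 mm of shift or pi rad of turn. Its arguments: {"type":"object","properties":{"jaw":{"type":"array","items":{"type":"number"}},"dp":{"type":"array","items":{"type":"array","items":{"type":"number","minimum":-1,"maximum":1}}},"rotation":{"type":"array","items":{"type":"array","items":{"type":"number","minimum":-1,"maximum":1}}},"squeeze":{"type":"number"}},"required":["jaw","dp","rotation"]}

```bash
mkdir -p pics
python3 - <<'E'
from workcell import bot, grab_frame, calibration
import cv2, numpy as np
np.set_printoptions(precision=4,suppress=True)
s=bot.observe(); print(s)
for n in("top","scene"):
    im=grab_frame(n); cv2.imwrite(f"pics/{n}0.png",im)
    c=calibration(n); print(n,np.array(c["camera_matrix"]),np.array(c["T"]))
E
```

```text
{'clock': 0.0, 'qpos': array([-1.3492,  0.5221, -0.0363,  1.6   ,  0.0212,  1.0211, -0.1128]), 'qd': array([-0.0014, -0.0015,  0.0003, -0.0003, -0.0006, -0.0015,  0.0002]), 'joint_efforts': array([  0.0001, -92.7097,   1.9797, -36.995 ,   0.0178,   0.0078,
         0.    ]), 'position': array([0.1797, 0.5982, 0.2307]), 'tool_rot': array([-3.1404,  0.0001,  2.8498]), 'force': array([-0.152 , -0.2287, -1.1042]), 'moment': array([ 0.0416, -0.0301,  0.0151]), 'grip_width': 0.08539703938017787}
top [[380.2332   0.     320.3007]
 [  0.     380.2332 201.1033]
 [  0.       0.       1.    ]] [[-0.0111 -0.9985  0.0544  0.487 ]
 [-0.9999  0.0112  0.0013 -0.0478]
 [-0.0019 -0.0543 -0.9985  1.3926]
 [ 0.      0.      0.      1.    ]]
scene [[509.9283   0.     309.7287]
 [  0.     509.9283 199.5348]
 [  0.       0.       1.    ]] [[ 0.8639  0.4019 -0.3037  0.9678]
 [ 0.5037 -0.6972  0.5101 -0.7231]
 [-0.0067 -0.5936 -0.8048  1.2026]
 [ 0.      0.      0.      1.    ]]
```

View pics/top0.png

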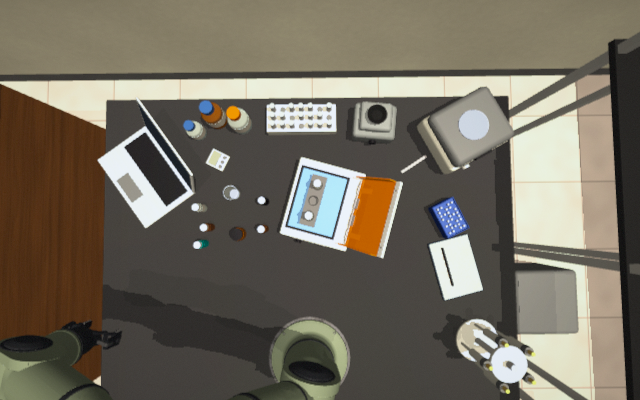

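View pics/scene0.png

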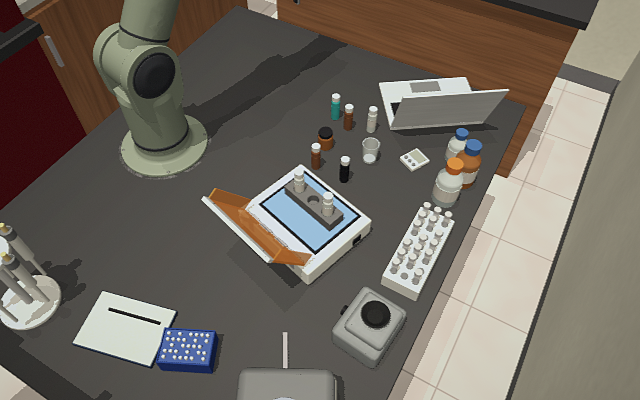

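```bash
cat > h.py <<'E'
import cv2, numpy as np
from workcell import bot, grab_frame, calibration
from scipy.spatial.transform import Rotation as R
np.set_printoptions(precision=4,suppress=True)
def ray(c,px):
    K=np.array(c["camera_matrix"]);T=np.array(c["T"])
    d=T[:3,:3]@np.linalg.solve(K,[px[0],px[1],1.]); return T[:3,3],d/np.linalg.norm(d)
def onz(c,px,z):
    o,d=ray(c,px); return o+d*(z-o[2])/d[2]
def two(c1,p1,c2,p2):
    A=np.zeros((3,3));b=np.zeros(3)
    for c,p in((c1,p1),(c2,p2)):
        o,d=ray(c,p);M=np.eye(3)-np.outer(d,d);A+=M;b+=M@o
    return np.linalg.solve(A,b)
def proj(c,P):
    K=np.array(c["camera_matrix"]);T=np.linalg.inv(np.array(c["T"]))
    q=K@(T[:3,:3]@np.asarray(P)+T[:3,3]); return q[:2]/q[2]
def pose():
    s=bot.observe(); return s,np.array(s["position"]),R.from_euler('xyz',s["tool_rot"])
def delta(target,Rt):
    """dp (units) in current tool frame and rotvec (units) to go to target/Rt"""
    s,p,r=pose(); return r.inv().apply(np.asarray(target)-p)/.8,(r.inv()*Rt).as_rotvec()/np.pi
E
python3 - <<'E'
from h import *
t=cv2.imread("pics/top0.png");s=cv2.imread("pics/scene0.png")
a=cv2.resize(t[180:260,185:275],None,fx=4.4,fy=4.4,interpolation=cv2.INTER_CUBIC)[:300,:396]
b=cv2.resize(t[150:265,275:410],(400,341),interpolation=cv2.INTER_CUBIC)[:300]
c_=cv2.resize(s[90:190,300:400],(300,300),interpolation=cv2.INTER_CUBIC)
d=cv2.resize(s[155:285,195:375],(415,300),interpolation=cv2.INTER_CUBIC)
o=np.zeros((600,800,3),np.uint8);o[:300,:396]=a[:, :396];o[:300,400:800]=b;o[300:,:300]=c_;o[300:,305:720]=d
cv2.imwrite("pics/m1.png",o)
for n,im,box in(("top",t,(180,260,180,410)),("scene",s,(85,225,280,390))):
    y0,y1,x0,x1=box
    hsv=cv2.cvtColor(im,cv2.COLOR_BGR2HSV)
    m=((hsv[...,2]>190)&(hsv[...,1]<40)).astype(np.uint8)
    k=np.zeros_like(m);k[y0:y1,x0:x1]=m[y0:y1,x0:x1]
    nn,l,st,ce=cv2.connectedComponentsWithStats(k)
    for i in range(1,nn):
        if 8<st[i,4]<400: print(n,ce[i],st[i])
E
```

```text
top [185.5116 191.9302] [180 180  14  23 129]
top [316.9348 182.9348] [314 180   7   7  46]
top [389.4987 221.5878] [378 182  25  76 393]
top [233.8493 193.4521] [230 189   9  10  73]
top [261.0476 199.8333] [258 197   7   7  42]
top [194.8837 206.8837] [192 204   7   7  43]
top [308.2115 215.1538] [305 211   8   9  52]
top [203.1463 227.1463] [200 224   7   7  41]
top [260.4048 228.881 ] [257 225   8   8  42]
top [196.5778 244.6667] [193 241   8   8  45]
scene [385.9404  98.1422] [379  85  11  39 218]
scene [335.5625  95.6562] [332  93   8   6  32]
scene [348.6765 106.0882] [345 104   8   5  34]
scene [372.8571 108.3429] [369 106   8   6  35]
scene [371.9 115.5] [369 115   7   2  10]
scene [315.5581 145.5581] [312 143   8   6  43]
scene [368.831 157.507] [364 154  11   8  71]
scene [344.7674 158.6977] [341 156   9   6  43]
scene [298.0833 179.4167] [295 178   8   3  12]
scene [327.     203.1333] [323 202   9   3  15]
```

View pics/m1.png

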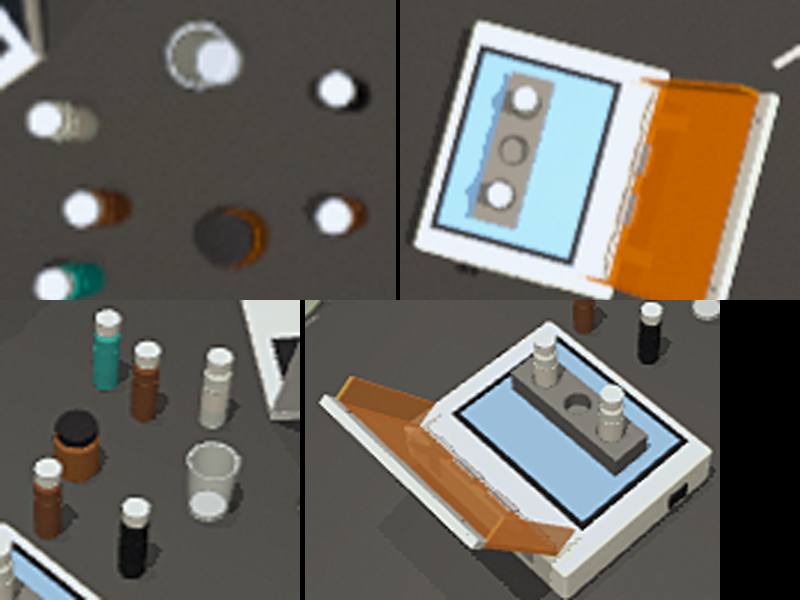

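Run:
```python
from h import *
T=calibration("top")
S=calibration("scene")
sm=onz(T,(194.9,206.9),.095);print("sample",sm,onz(S,(372.8,108),.095))
a=onz(T,(308.2,215.1),.175);b=onz(T,(316.9,182.9),.175)
x=(b-a);print(a,b,np.linalg.norm(x));x/=np.linalg.norm(x);y=np.array([-x[1],x[0],0])
bore=(a+b)/2;bore[2]=.08
h=bore-.143*y;h[2]=.078
th=.61
z=np.array([0,0,np.cos(th)])-y*np.sin(th)
rail=h+.18*z
print("x",x,"bore",bore,"hinge",h,"rail",rail,"yaw",np.degrees(np.arctan2(x[1],x[0])))
ends=[rail+s*.12*x+.01*z for s in(-1,1)]
print([proj(T,e) for e in ends],[proj(S,e) for e in ends],"bore",proj(T,bore+[0,0,.025]),proj(S,bore+[0,0,.025]))
print("box corners",[proj(T,h+[0,0,-.008]+i*.14*x+j*y) for i in(-1,1) for j in (-.012,.228)])
for n,p in(("ja",(228,234)),("others",(203,227))): print(n,onz(T,p,.064))
```

```text
sample [0.5426 0.3825 0.095 ] [0.5417 0.3821 0.095 ]
[ 0.5088 -0.007   0.175 ] [ 0.612 -0.036  0.175] 0.10715303252902297
x [ 0.9628 -0.2701  0.    ] bore [ 0.5604 -0.0215  0.08  ] hinge [ 0.5218 -0.1592  0.078 ] rail [ 0.4939 -0.2585  0.2255] yaw -15.673111896368159
[array([382.1264, 257.5549]), array([401.8114, 181.3084])] [array([201.6431, 197.3825]), array([268.4986, 260.8084])] bore [313.0187 200.2006] [313.0225 199.0186]
box corners [array([345.9608, 251.4131]), array([279.0584, 233.3495]), array([366.4539, 173.6376]), array([300.223 , 155.9942])]
ja [0.4481 0.2768 0.064 ]
others [0.4734 0.3641 0.064 ]
```

Run:
```python
from h import *
T=calibration("top");S=calibration("scene")
t=cv2.imread("pics/top0.png");s=cv2.imread("pics/scene0.png")
o=np.zeros((480,800,3),np.uint8)
o[:,:390]=cv2.resize(t[90:235,90:208],(390,480),interpolation=cv2.INTER_CUBIC)
o[:300,400:800]=cv2.resize(s[60:165,370:510],(400,300),interpolation=cv2.INTER_CUBIC)
cv2.imwrite("pics/m2.png",o)
print("brown",onz(T,(203.1,227.1),.095))
```

```text
brown [0.4734 0.3541 0.095 ]
```

View pics/m2.png

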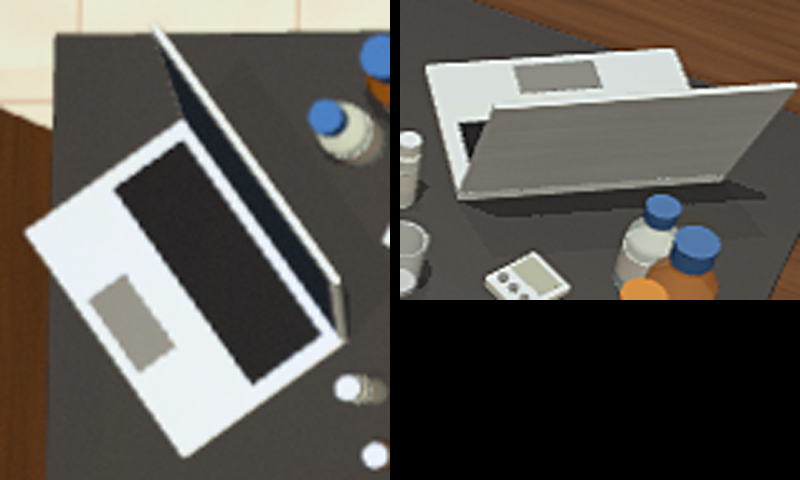

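Run:
```python
from h import *
T=calibration("top");S=calibration("scene")
c=two(T,(192.9,176.1),S,(403.3,97.8))
print("corner top",c,proj(T,c),proj(S,c),"base",onz(T,(193.5,194.2),.015),onz(S,(370+60*.35,60+198*.35),.01))
W=np.array(calibration("wrist")["T"]);s,p,r=pose()
print("cam in tool",r.inv().apply(W[:3,3]-p), r.inv().as_matrix()@W[:3,:3])
print(calibration("wrist")["camera_matrix"])
Rt=R.from_euler('xyz',[np.pi,0,2.8498])
for tg in([.44,.36,.231],[.5426,.3825,.2]): print(delta(tg,Rt))
```

```text
corner top [0.6375 0.3561 0.2002] [192.438  175.4349] [402.4312  97.9937] base [0.5923 0.4145 0.015 ] [0.6032 0.4074 0.01  ]
cam in tool [ 0.0738  0.     -0.1422] [[-0.0011 -0.9578 -0.2875]
 [ 1.     -0.0013  0.0004]
 [-0.0007 -0.2875  0.9578]]
[[299.3216   0.     319.7115]
 [  0.     299.3216 201.7455]
 [  0.       0.       1.    ]]
(array([-0.3973, -0.1917, -0.0001]), array([-0.0003,  0.    ,  0.    ]))
(array([-0.512 , -0.1278,  0.0386]), array([-0.0003,  0.    ,  0.    ]))
```

>>> {"fn": "move_arm", "kwargs": {
  "jaw": [80,80,80,80,80,80,80,80,80,80],
  "dp": [
    [-0.02,-0.01,0],
    [-0.045,-0.022,0],
    [-0.045,-0.022,0],
    [-0.045,-0.022,0],
    [-0.045,-0.022,0],
    [-0.045,-0.022,0],
    [-0.045,-0.022,0],
    [-0.045,-0.022,0],
    [-0.042,-0.018,0],
    [-0.02,-0.01,0]
  ],
  "rotation": [
    [0,0,0],
    [0,0,0],
    [0,0,0],
    [0,0,0],
    [0,0,0],
    [0,0,0],
    [0,0,0],
    [0,0,0],
    [0,0,0],
    [0,0,0]
  ],
  "squeeze": 40
}}

```text
clock: 1.35
position: [0.4414, 0.3576, 0.2313]
tool_rot: [-3.141, 0.0, 2.847]
force: [-0.6, -0.1, 0.3]
grip_width: 0.0588
```

Run:
```python
from h import *
Rt=R.from_euler('xyz',[np.pi,0,2.868])
s,p,r=pose();print(s["clock"],p,s["tool_rot"],s["grip_width"],s["qpos"]); print(delta([.5426,.3825,.17],Rt))
```

```text
1.35 [0.4414 0.3576 0.2313] [-3.1411  0.0005  2.8469] 0.05875591290497614 [-0.8078  0.4311  0.0303  1.7553 -0.0147  0.9556  0.5044]
(array([-0.1119,  0.0665,  0.0766]), array([-0.0002,  0.0001, -0.0067]))
```

>>> {"fn": "move_arm", "kwargs": {
  "jaw": [80,80,80,80,80],
  "dp": [
    [-0.025,0.015,0.005],
    [-0.035,0.021,0.02],
    [-0.035,0.021,0.025],
    [-0.017,0.0095,0.02],
    [0,0,0.006]
  ],
  "rotation": [
    [0,0,-0.0035],
    [0,0,-0.003],
    [0,0,0],
    [0,0,0],
    [0,0,0]
  ]
}}

```text
clock: 1.98
position: [0.5404, 0.3861, 0.169]
tool_rot: [-3.14, -0.001, 2.87]
force: [-1.2, -0.0, 0.6]
grip_width: 0.0585
```

Run:
```python
from h import *
s,p,r=pose();c=calibration("wrist");im=grab_frame("wrist");cv2.imwrite("pics/w1.png",im)
print(s["clock"],p,s["tool_rot"])
print("expect cap",proj(c,[.5426,.3825,.095]),"base",proj(c,[.5426,.3825,0]))
```

```text
1.975 [0.5404 0.3861 0.169 ] [-3.14   -0.0011  2.8698]
expect cap [315.9987 216.7594] base [317.1326 187.0573]
```

View pics/w1.png

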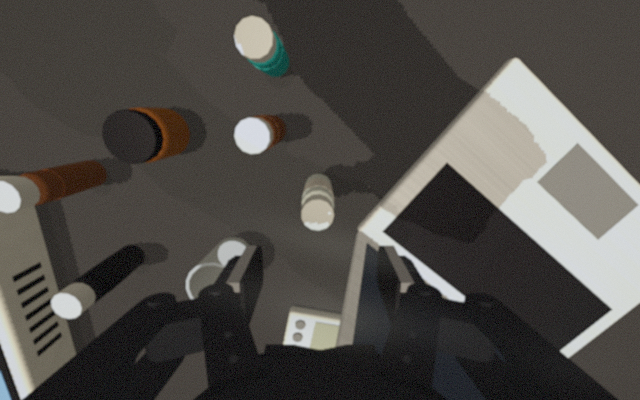

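Run:
```python
from h import *
c=calibration("wrist");im=cv2.imread("pics/w1.png")
m=(im.min(2)>120).astype(np.uint8);m[:, :290]=0;m[:,345:]=0;m[:160]=0;m[240:]=0
n,l,st,ce=cv2.connectedComponentsWithStats(m)
for i in range(1,n):
    if st[i,4]>30: print(st[i],ce[i])
for q in((318,214),(317.5,213)): print(onz(c,q,.095))
q=onz(c,(318,214),.095)
Rt=R.from_euler('xyz',[np.pi,0,2.868])
print(delta([(q[0]+.5426)/2,(q[1]+.3825)/2,.037],Rt))
```

```text
[302 188  31  16 177] [314.1017 194.3729]
[301 199  33  32 822] [317.0961 214.5195]
[0.5402 0.3847 0.095 ]
[0.5394 0.3845 0.095 ]
(array([-0.0031, -0.0023,  0.1653]), array([-0.0005, -0.0004,  0.0007]))
```

>>> {"fn": "move_arm", "kwargs": {
  "jaw": [110,110,110,110,110,110,110,110,110],
  "dp": [
    [-0.001,-0.002,0],
    [0,0,0.015],
    [0,0,0.025],
    [0,0,0.03],
    [0,0,0.03],
    [0,0,0.03],
    [0,0,0.02],
    [0,0,0.014],
    [0,0,0]
  ],
  "rotation": [
    [0,0,0],
    [0,0,0],
    [0,0,0],
    [0,0,0],
    [0,0,0],
    [0,0,0],
    [0,0,0],
    [0,0,0],
    [0,0,0]
  ]
}}

```text
clock: 3.15
position: [0.5406, 0.3846, 0.0386]
tool_rot: [-3.141, -0.001, 2.87]
force: [0.1, -0.8, 0.4]
grip_width: 0.0484
```

>>> {"fn": "move_arm", "kwargs": {
  "jaw": [150,180,200,220,240,255,255,255],
  "dp": [
    [0,0,0],
    [0,0,0],
    [0,0,0],
    [0,0,0],
    [0,0,0],
    [0,0,0],
    [0,0,0],
    [0,0,0]
  ],
  "rotation": [
    [0,0,0],
    [0,0,0],
    [0,0,0],
    [0,0,0],
    [0,0,0],
    [0,0,0],
    [0,0,0],
    [0,0,0]
  ],
  "squeeze": 30
}}

```text
clock: 4.15
position: [0.5414, 0.3851, 0.0401]
tool_rot: [3.141, 0.001, 2.87]
force: [-0.1, -1.2, 7.4]
grip_width: 0.027
```

>>> {"fn": "move_arm", "kwargs": {
  "jaw": [255,255,255,255,255,255,255,255],
  "dp": [
    [0,0,-0.005],
    [0,0,-0.02],
    [0,0,-0.04],
    [0,0,-0.05],
    [0,0,-0.05],
    [0,0,-0.05],
    [0,0,-0.025],
    [0,0,-0.01]
  ],
  "rotation": [
    [0,0,0],
    [0,0,0],
    [0,0,0],
    [0,0,0],
    [0,0,0],
    [0,0,0],
    [0,0,0],
    [0,0,0]
  ]
}}

```text
clock: 5.15
position: [0.5412, 0.3849, 0.2414]
tool_rot: [3.14, 0.001, 2.87]
force: [0.3, -0.3, -2.1]
grip_width: 0.027
```

>>> {"fn": "move_arm", "kwargs": {
  "jaw": [255,255,255,255,255,255,255,255,255,255],
  "dp": [
    [-0.007,-0.02,0],
    [-0.013,-0.04,0],
    [-0.018,-0.055,0],
    [-0.018,-0.055,0],
    [-0.018,-0.055,0],
    [-0.018,-0.055,0],
    [-0.018,-0.055,0],
    [-0.018,-0.055,0],
    [-0.017,-0.05,0],
    [-0.01,-0.03,0]
  ],
  "rotation": [
    [0,0,0],
    [0,0,0],
    [0,0,0],
    [0,0,0],
    [0,0,0],
    [0,0,0],
    [0,0,0],
    [0,0,0],
    [0,0,0],
    [0,0,0]
  ]
}}

```text
clock: 6.4
position: [0.5584, -0.0142, 0.2384]
tool_rot: [-3.14, -0.001, 2.867]
force: [-0.2, 0.3, -0.9]
grip_width: 0.0273
```

Run:
```python
from h import *
s,p,r=pose();c=calibration("wrist");im=grab_frame("wrist");cv2.imwrite("pics/w2.png",im)
print(s["clock"],p,s["tool_rot"],s["force"],s["grip_width"])
for P in([.5604,-.0215,.105],[.5088,-.007,.175],[.612,-.036,.175]):print(proj(c,P))
Rt=R.from_euler('xyz',[np.pi,0,2.868])
print(delta([.5604,-.0215,.24],Rt))
```

```text
6.4 [ 0.5584 -0.0142  0.2384] [-3.1402 -0.0013  2.8673] [-0.1562  0.2702 -0.923 ] 0.027257036685381833
[313.0511 196.8991]
[310.1752 148.9752]
[311.6208 286.904 ]
(array([-0.0039, -0.0045, -0.0019]), array([-0.0008, -0.0003, -0.001 ]))
```

View pics/w2.png

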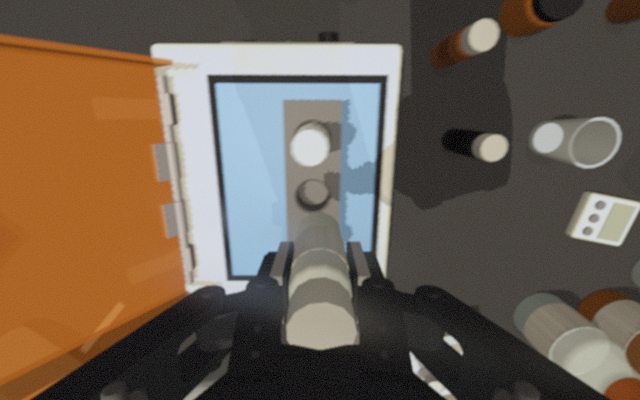

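Run:
```python
from h import *
c=calibration("wrist");im=cv2.imread("pics/w2.png");g=cv2.cvtColor(im,cv2.COLOR_BGR2GRAY)
m=(im.min(2)>190).astype(np.uint8);m[:, :288]=0;m[:,335:]=0;m[:118]=0;m[170:]=0
cs,_=cv2.findContours(m,cv2.RETR_EXTERNAL,cv2.CHAIN_APPROX_NONE)
k=max(cs,key=cv2.contourArea);e=cv2.fitEllipse(k);print("capA",e,onz(c,e[0],.175))
print(g[194,280:352]); print(g[170:215,313])
o=cv2.resize(im[110:230,260:370],(733,600)[0:2] if 0 else (550,600),interpolation=cv2.INTER_CUBIC);cv2.imwrite("pics/w2c.png",o)
```

```text
capA ((309.1568603515625, 147.2144317626953), (34.35380172729492, 35.168025970458984), 160.7223358154297) [ 0.5075 -0.0102  0.175 ]
[184 183 182 181 176 165 153 139 136 133 131 136 134 123 115 105  88  75
  73  75  85  90  96  97 103 114 124 134 138 129 134 136 135 134 135 135
 134 131 136 134 137 132 137 136 134 130 124 109  89  82  79  89  92  88
  96  94  93  97 102 113 120 129 134 134 138 152 166 172 181 177 172 174]
[139 133 137 139 137 134 137 134 127 119 117 133 137 136 139 138 137 131
 134 137 133 136 136 134 134 135 136 136 135 133 130 124 112  99  79  60
  51  50  53  51  66  87 102 115 117]
```

View pics/w2c.png

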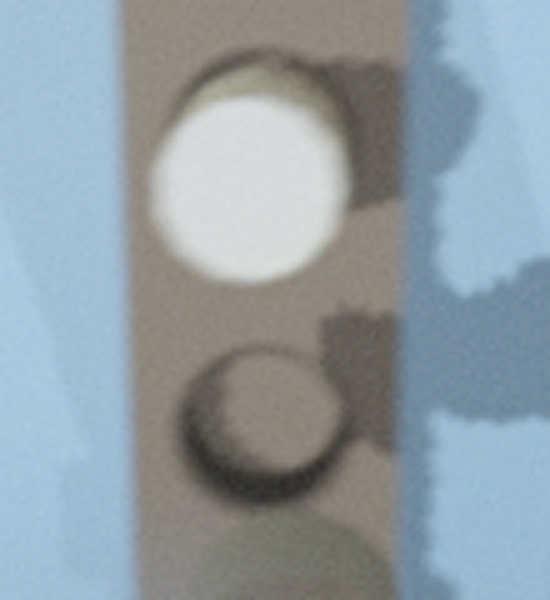

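Run:
```python
from h import *
c=calibration("wrist");s,p,r=pose()
b=onz(c,(312.9,194.9),.105);print("bore wrist",b, "top cam cross-check", [.5604,-.0215])
tipz=.040
for dx in(.014,.012):print("pred vial edge px",proj(c,p+r.apply([dx,0,tipz])),proj(c,p+r.apply([0,0,tipz])))
Rt=R.from_euler('xyz',[np.pi,0,2.868])
print(delta([b[0],b[1],.167],Rt),delta([.5604,-.0215,.167],Rt))
```

```text
bore wrist [ 0.5585 -0.0242  0.105 ] top cam cross-check [0.5604, -0.0215]
pred vial edge px [319.5884 209.3275] [319.6131 229.6795]
pred vial edge px [319.592  212.2871] [319.6131 229.6795]
(array([-0.0026, -0.0082,  0.0894]), array([-0.0008, -0.0003, -0.001 ])) (array([-0.004 , -0.0043,  0.0894]), array([-0.0008, -0.0003, -0.001 ]))
```

>>> {"fn": "move_arm", "kwargs": {
  "jaw": [255,255,255,255,255,255,255],
  "dp": [
    [-0.003,-0.006,0],
    [0,0,0.015],
    [0,0,0.02],
    [0,0,0.025],
    [0,0,0.02],
    [0,0,0.009],
    [0,0,0]
  ],
  "rotation": [
    [0,0,0],
    [0,0,0],
    [0,0,0],
    [0,0,0],
    [0,0,0],
    [0,0,0],
    [0,0,0]
  ]
}}

```text
clock: 7.32
position: [0.5605, -0.0159, 0.1677]
tool_rot: [-3.141, -0.001, 2.87]
force: [-0.7, 0.4, -0.7]
grip_width: 0.0269
```

Run:
```python
from h import *
s,p,r=pose();c=calibration("wrist");im=grab_frame("wrist");cv2.imwrite("pics/w3.png",im)
S=calibration("scene");sc=grab_frame("scene");cv2.imwrite("pics/s3.png",sc)
print(s["clock"],p,s["tool_rot"],s["force"],s["grip_width"])
print(proj(c,[.5595,-.023,.105]),proj(c,p+r.apply([.014,0,.04])),proj(c,p+r.apply([0,0,.04])))
q=proj(S,[.5595,-.023,.13]);print(q,[ (proj(S,p+r.apply([0,0,k]))) for k in(.04,-.055)],proj(S,[.5595,-.023,.105]))
o=np.zeros((600,800,3),np.uint8)
x,y=280,150
o[:,:400]=cv2.resize(im[y:y+120,x:x+80],(400,600),interpolation=cv2.INTER_CUBIC)
x2,y2=int(q[0])-40,int(q[1])-60
o[:,400:]=cv2.resize(sc[y2:y2+120,x2:x2+80],(400,600),interpolation=cv2.INTER_CUBIC)
print(x,y,x2,y2)
cv2.imwrite("pics/m3.png",o)
```

```text
7.325 [ 0.5605 -0.0159  0.1677] [-3.1413 -0.0007  2.8703] [-0.6517  0.3579 -0.7125] 0.026946269462952623
[309.8064 219.2905] [319.5643 209.3551] [319.5901 229.7069]
[312.4237 193.6389] [array([314.0774, 192.4423]), array([314.1081, 169.4359])] [312.4469 199.2721]
280 150 272 133
```

View pics/m3.png

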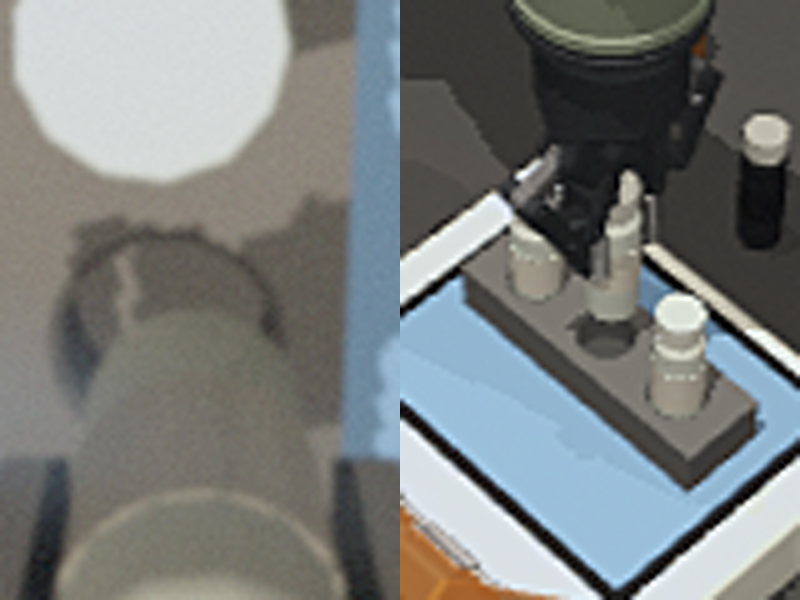

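Run:
```python
from h import *
s,p,r=pose();c=calibration("wrist");S=calibration("scene")
a=onz(c,(313.5,218),.105);b=onz(S,(313.4,200.4),.105);print(p,a,b)
Rt=R.from_euler('xyz',[np.pi,0,2.868])
t=(a+b+np.array([.5604,-.0215,0]))/3;print(t,delta([t[0],t[1],.160],Rt))
```

```text
[ 0.5609 -0.0159  0.1685] [ 0.5601 -0.0203  0.105 ] [ 0.5636 -0.025   0.105 ]
[ 0.5613 -0.0223  0.07  ] (array([-0.0027, -0.0075,  0.0106]), array([0.0001, 0.0002, 0.0007]))
```

>>> {"fn": "move_arm", "kwargs": {
  "jaw": [255,255,255,255],
  "dp": [
    [-0.001,-0.0063,0],
    [0,0,0.01],
    [0,0,0.005],
    [0,0,0]
  ],
  "rotation": [
    [0,0,0],
    [0,0,0],
    [0,0,0],
    [0,0,0]
  ]
}}

```text
clock: 7.92
position: [0.5598, -0.021, 0.1556]
tool_rot: [-3.141, -0.001, 2.87]
force: [-1.1, -0.6, -0.4]
grip_width: 0.0272
```

Run:
```python
from h import *
Rt=R.from_euler('xyz',[np.pi,0,2.868])
for i in range(3):
    s,p,r=pose(); grab_frame("top"); print(p,s["tool_rot"],s["force"])
print(delta([.5603,-.021,.15],Rt))
```

```text
[ 0.5598 -0.021   0.1556] [-3.1413 -0.0007  2.8703] [-1.1256 -0.6342 -0.3694]
[ 0.56   -0.021   0.1559] [-3.1415 -0.0003  2.8702] [ 0.184   0.7962 -0.2463]
[ 0.5601 -0.021   0.1561] [-3.1415 -0.      2.8703] [ 0.1153 -0.0097 -0.9889]
(array([-0.0003,  0.0001,  0.0077]), array([-0.    ,  0.    ,  0.0007]))
```

>>> {"fn": "move_arm", "kwargs": {
  "jaw": [255,255,255,255,255,255],
  "dp": [
    [0,0,0.005],
    [0,0,0.005],
    [0,0,0.004],
    [0,0,0.004],
    [0,0,0.002],
    [0,0,0]
  ],
  "rotation": [
    [0,0,0],
    [0,0,0],
    [0,0,0],
    [0,0,0],
    [0,0,0],
    [0,0,0]
  ]
}}

```text
clock: 8.82
position: [0.56, -0.021, 0.14]
tool_rot: [-3.142, -0.0, 2.87]
force: [0.4, 0.2, -0.5]
grip_width: 0.0271
```

Underside is now about at z 0.100, 5 mm inside the mouth, with no contact force. Continue.

>>> {"fn": "move_arm", "kwargs": {
  "jaw": [255,255,255,255,255,255],
  "dp": [
    [0,0,0.004],
    [0,0,0.004],
    [0,0,0.004],
    [0,0,0.003],
    [0,0,0],
    [0,0,0]
  ],
  "rotation": [
    [0,0,0],
    [0,0,0],
    [0,0,0],
    [0,0,0],
    [0,0,0],
    [0,0,0]
  ]
}}

```text
clock: 9.57
position: [0.5601, -0.021, 0.1282]
tool_rot: [3.142, 0.0, 2.87]
force: [0.4, 0.1, -0.9]
grip_width: 0.0267
```

>>> {"fn": "move_arm", "kwargs": {
  "jaw": [255,255,255,255,255,255],
  "dp": [
    [0,0,0.002],
    [0,0,0.002],
    [0,0,0.002],
    [0,0,0.001],
    [0,0,0],
    [0,0,0]
  ],
  "rotation": [
    [0,0,0],
    [0,0,0],
    [0,0,0],
    [0,0,0],
    [0,0,0],
    [0,0,0]
  ]
}}

```text
clock: 10.32
position: [0.56, -0.0211, 0.1225]
tool_rot: [-3.142, 0.0, 2.87]
force: [-0.3, -0.5, -0.7]
grip_width: 0.0271
```

>>> {"fn": "move_arm", "kwargs": {
  "jaw": [255,255,255,255],
  "dp": [
    [0,0,0.001],
    [0,0,0.001],
    [0,0,0],
    [0,0,0]
  ],
  "rotation": [
    [0,0,0],
    [0,0,0],
    [0,0,0],
    [0,0,0]
  ]
}}

```text
clock: 10.82
position: [0.56, -0.021, 0.1209]
tool_rot: [-3.142, -0.0, 2.87]
force: [-0.3, -0.7, -0.8]
grip_width: 0.0272
```

>>> {"fn": "move_arm", "kwargs": {
  "jaw": [255,255,255,255],
  "dp": [
    [0,0,0.001],
    [0,0,0.001],
    [0,0,0],
    [0,0,0]
  ],
  "rotation": [
    [0,0,0],
    [0,0,0],
    [0,0,0],
    [0,0,0]
  ]
}}

```text
clock: 11.32
position: [0.5603, -0.0212, 0.1199]
tool_rot: [3.141, 0.001, 2.87]
force: [-3.1, -1.0, 10.6]
grip_width: 0.027
```

>>> {"fn": "move_arm", "kwargs": {
  "jaw": [220,200,180,160,130,110,110,110],
  "dp": [
    [0,0,0],
    [0,0,0],
    [0,0,0],
    [0,0,0],
    [0,0,0],
    [0,0,0],
    [0,0,0],
    [0,0,0]
  ],
  "rotation": [
    [0,0,0],
    [0,0,0],
    [0,0,0],
    [0,0,0],
    [0,0,0],
    [0,0,0],
    [0,0,0],
    [0,0,0]
  ]
}}

```text
clock: 12.32
position: [0.56, -0.021, 0.1193]
tool_rot: [3.142, -0.0, 2.87]
force: [-0.7, 0.0, -0.6]
grip_width: 0.0486
```

>>> {"fn": "move_arm", "kwargs": {
  "jaw": [110,110,110,110,110,110,110,110],
  "dp": [
    [0,0,-0.005],
    [0,0,-0.01],
    [0,0,-0.02],
    [0,0,-0.035],
    [0,0,-0.045],
    [0,0,-0.045],
    [0,0,-0.03],
    [0,0,-0.01]
  ],
  "rotation": [
    [0,0,0],
    [0,0,0],
    [0,0,0],
    [0,0,0],
    [0,0,0],
    [0,0,0],
    [0,0,0],
    [0,0,0]
  ]
}}

```text
clock: 13.32
position: [0.5605, -0.0211, 0.2816]
tool_rot: [3.141, 0.003, 2.87]
force: [0.1, 0.5, 0.0]
grip_width: 0.0489
```

Run:
```python
from h import *
s,p,r=pose();im=grab_frame("wrist");cv2.imwrite("pics/w4.png",im);sc=grab_frame("scene");cv2.imwrite("pics/s4.png",sc)
print(s["clock"],p,s["force"],s["qpos"])
o=np.zeros((600,800,3),np.uint8)
o[:250,:400]=cv2.resize(im,(400,250),interpolation=cv2.INTER_AREA)
o[250:600,:400]=cv2.resize(im[100:310,220:460],(400,350),interpolation=cv2.INTER_CUBIC)
o[:400,400:]=cv2.resize(sc[160:240,280:360],(400,400),interpolation=cv2.INTER_CUBIC)
cv2.imwrite("pics/m4.png",o)
```

```text
13.325 [ 0.5605 -0.0211  0.2816] [0.1391 0.534  0.0105] [-0.1533  0.3677  0.1143  1.7194 -0.0473  1.0543  1.2759]
```

View pics/m4.png

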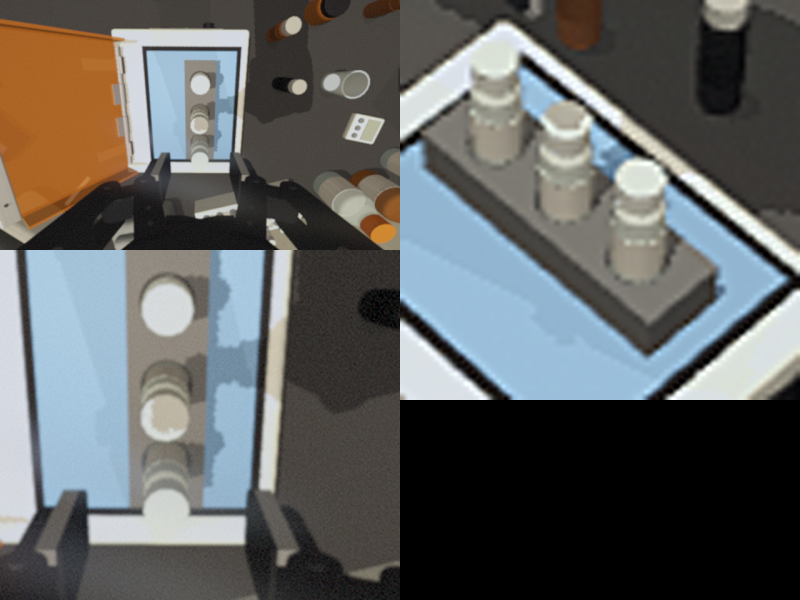

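```bash
cat >> h.py <<'E'
from scipy.spatial.transform import Slerp
yaw=-.2735
xb=np.array([np.cos(yaw),np.sin(yaw),0]);yb=np.array([-xb[1],xb[0],0])
hinge=np.array([.5602,-.0210,0])-.143*yb;hinge[2]=.078
def Rtool(phi): # phi: screen joint value, tool z = -rail z
    a=.61-phi; z=np.sin(a)*yb-np.cos(a)*np.array([0,0,1.])
    return R.from_matrix(np.column_stack([-xb,np.cross(z,-xb),z]))
def tcp(phi,rad=.161,dy=0):
    r=Rtool(phi).as_matrix(); return hinge-rad*r[:,2]+dy*r[:,1]
def rows(ps,Rs,start=None):
    s,p,r=pose()
    if start is not None:p,r=start
    for q,Q in zip(ps,Rs):
        print(np.round(r.inv().apply(q-p)/.8,4).tolist(),np.round((r.inv()*Q).as_rotvec()/np.pi,4).tolist());p,r=q,Q
E
python3 - <<'E'
from h import *
s,p,r=pose()
t=tcp(0,.241);Rt=Rtool(0);print(t,tcp(0),Rt.as_euler('xyz'))
mid=p.copy();mid[2]=.36
n=12;f=(1-np.cos(np.linspace(0,np.pi,n+1)[1:]))/2
sl=Slerp([0,1],R.concatenate([r,Rt]))
ps=[p+(mid-p)*k for k in(.3,.7,1)];rows(ps,[r]*3);print()
t2=t+[0,0,.03]
rows([mid+(t2-mid)*k for k in f],[sl(k) for k in f],(mid,r))
E
```

```text
[ 0.4843 -0.2916  0.2755] [ 0.4967 -0.2475  0.21  ] [2.5316 0.     2.8681]
[-0.0, 0.0, -0.03] [0.0, 0.0, 0.0]
[-0.0, 0.0, -0.0399] [0.0, 0.0, 0.0]
[-0.0, 0.0, -0.03] [0.0, 0.0, 0.0]

[0.0, -0.006, 0.0012] [-0.0033, 0.0, 0.0]
[0.0, -0.0176, 0.0032] [-0.0097, 0.0, 0.0]
[0.0001, -0.0281, 0.0043] [-0.0154, 0.0, 0.0001]
[0.0001, -0.0369, 0.0038] [-0.0201, 0.0, 0.0001]
[0.0001, -0.0431, 0.0017] [-0.0234, 0.0, 0.0001]
[0.0001, -0.0463, -0.0016] [-0.0251, 0.0, 0.0001]
[0.0, -0.046, -0.0053] [-0.0251, 0.0, 0.0001]
[0.0, -0.0424, -0.0083] [-0.0234, 0.0, 0.0001]
[0.0, -0.0358, -0.0097] [-0.0201, 0.0, 0.0001]
[0.0, -0.0269, -0.0092] [-0.0154, 0.0, 0.0001]
[-0.0, -0.0166, -0.0066] [-0.0097, 0.0, 0.0]
[-0.0, -0.0056, -0.0024] [-0.0033, 0.0, 0.0]
```

>>> {"fn": "move_arm", "kwargs": {
  "jaw": [110,110,110],
  "dp": [
    [0,0,-0.03],
    [0,0,-0.04],
    [0,0,-0.03]
  ],
  "rotation": [
    [0,0,0],
    [0,0,0],
    [0,0,0]
  ]
}}

```text
clock: 13.8
position: [0.5598, -0.021, 0.3595]
tool_rot: [-3.141, -0.001, 2.87]
force: [-0.2, -1.1, 0.0]
grip_width: 0.0484
```

>>> {"fn": "move_arm", "kwargs": {
  "jaw": [110,110,110,110,110,110,110,110,110,110],
  "dp": [
    [0,-0.012,0.002],
    [0,-0.025,0.004],
    [0,-0.037,0.004],
    [0,-0.043,0.002],
    [0,-0.046,-0.002],
    [0,-0.046,-0.005],
    [0,-0.042,-0.008],
    [0,-0.036,-0.01],
    [0,-0.027,-0.009],
    [0,-0.022,-0.008]
  ],
  "rotation": [
    [-0.007,0,0],
    [-0.014,0,0],
    [-0.021,0,0],
    [-0.0235,0,0],
    [-0.025,0,0],
    [-0.025,0,0],
    [-0.0235,0,0],
    [-0.02,0,0],
    [-0.0155,0,0],
    [-0.013,0,0]
  ]
}}

```text
clock: 15.05
position: [0.4866, -0.282, 0.3099]
tool_rot: [2.55, -0.002, 2.868]
force: [0.2, -0.4, 0.0]
grip_width: 0.0488
```

Run:
```python
from h import *
s,p,r=pose();print(s["clock"],p,s["tool_rot"],s["qpos"],s["force"])
print(delta(tcp(0,.241),Rtool(0)))
```

```text
15.05 [ 0.4866 -0.282   0.3099] [ 2.5503 -0.0017  2.8677] [ 0.6117  0.5187  0.1554  1.5569 -0.5999  1.4158  2.2553] [ 0.2444 -0.359   0.0075]
(array([-0.0006, -0.0342,  0.0288]), array([-0.0059, -0.0004, -0.0004]))
```

>>> {"fn": "move_arm", "kwargs": {
  "jaw": [110,110,110,110],
  "dp": [
    [0,-0.014,0.012],
    [0,-0.014,0.012],
    [0,-0.006,0.005],
    [0,0,0]
  ],
  "rotation": [
    [-0.003,0,0],
    [-0.003,0,0],
    [0,0,0],
    [0,0,0]
  ]
}}

```text
clock: 15.55
position: [0.4854, -0.2892, 0.277]
tool_rot: [2.534, -0.0, 2.871]
force: [-0.0, -0.8, 0.0]
grip_width: 0.0492
```

Run:
```python
from h import *
s,p,r=pose();c=calibration("wrist");im=grab_frame("wrist");print(s["clock"],p,s["tool_rot"])
print(delta(tcp(0,.241),Rtool(0)))
z=-Rtool(0).as_matrix()[:,2];y=Rtool(0).as_matrix()[:,1]
for dx in(-.12,-.06,0.,.12):
    for yy in(-.006,.006):
        q=proj(c,hinge+.19*z+yy*y+dx*xb);print(dx,yy,q)
        if 0<q[0]<640 and 0<q[1]<400: cv2.circle(im,(int(q[0]),int(q[1])),2,(0,0,255),-1)
cv2.imwrite("pics/w5.png",im)
```

```text
15.55 [ 0.4854 -0.2892  0.277 ] [ 2.5336 -0.0004  2.8709]
(array([ 0.0007, -0.004 ,  0.0001]), array([-0.0007, -0.0004,  0.0008]))
-0.12 -0.006 [304.691   26.9287]
-0.12 0.006 [325.6263  26.9486]
-0.06 -0.006 [305.9473 134.0045]
-0.06 0.006 [324.9778 134.0288]
0.0 -0.006 [306.994  223.2216]
0.0 0.006 [324.4375 223.2486]
0.12 -0.006 [308.6386 363.3964]
0.12 0.006 [323.5886 363.4259]
```

View pics/w5.png

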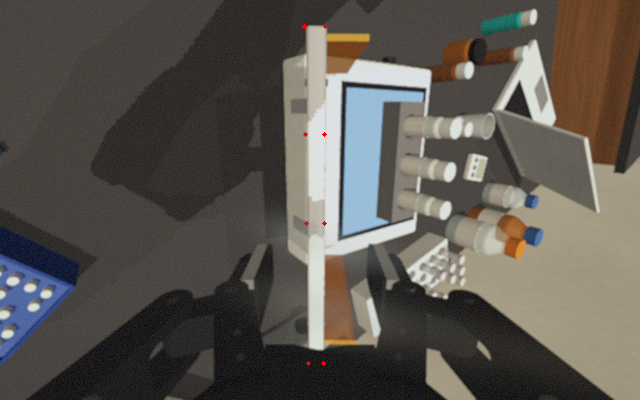

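Run:
```python
from h import *
im=cv2.imread("pics/w5.png")
for r in(80,175,200,240,260): print(r,im[r,300:335].min(1))
```

```text
80 [119 125 125 122 111 102 101 130 154 170 172 174 172 174 174 174 174 176
 179 179 179 177 178 173 170 147 118 152 201 218 222 221 219 220 219]
175 [132 129 128 124 133 140 145 156 182 206 218 222 219 219 220 218 222 220
 221 221 221 222 220 217 213 218 222 221 222 222 221 221 221 222 222]
200 [126 128 129 132 130 138 142 137 141 159 166 180 201 212 215 214 209 202
 198 199 195 185 174 172 190 211 220 221 220 220 220 220 221 221 221]
240 [134 134 138 130 135 141 141 143 157 181 200 205 202 202 205 202 206 209
 211 213 213 213 213 207 203 208 214 215 215 214 215 216 216 216 215]
260 [ 99 120 136 144 151 160 169 176 178 193 209 213 212 211 210 213 215 215
 217 217 218 220 216 204 159 105  66  74  70  65  73  71  73  70  71]
```

>>> {"fn": "move_arm", "kwargs": {
  "jaw": [110,110,110,110,110,110,110,110,110],
  "dp": [
    [0,-0.0033,0.002],
    [0,0,0.012],
    [0,0,0.018],
    [0,0,0.02],
    [0,0,0.02],
    [0,0,0.015],
    [0,0,0.009],
    [0,0,0.004],
    [0,0,0]
  ],
  "rotation": [
    [-0.0007,0,0.0008],
    [0,0,0],
    [0,0,0],
    [0,0,0],
    [0,0,0],
    [0,0,0],
    [0,0,0],
    [0,0,0],
    [0,0,0]
  ]
}}

```text
clock: 16.73
position: [0.497, -0.2478, 0.2103]
tool_rot: [2.532, -0.001, 2.868]
force: [-0.3, -0.3, 0.7]
grip_width: 0.0485
```

Run:
```python
from h import *
s,p,r=pose();print(s["clock"],p,s["tool_rot"],s["force"],s["grip_width"])
print(delta(tcp(0),Rtool(0)))
```

```text
16.725 [ 0.497  -0.2478  0.2103] [ 2.5316 -0.0012  2.868 ] [-0.3411 -0.3243  0.6577] 0.04853678719372093
(array([ 0.0005, -0.    ,  0.0005]), array([-0.    , -0.0003, -0.0002]))
```

>>> {"fn": "move_arm", "kwargs": {
  "jaw": [130,150,170,190,205,220,235,255,255,255],
  "dp": [
    [0,0,0],
    [0,0,0],
    [0,0,0],
    [0,0,0],
    [0,0,0],
    [0,0,0],
    [0,0,0],
    [0,0,0],
    [0,0,0],
    [0,0,0]
  ],
  "rotation": [
    [0,0,0],
    [0,0,0],
    [0,0,0],
    [0,0,0],
    [0,0,0],
    [0,0,0],
    [0,0,0],
    [0,0,0],
    [0,0,0],
    [0,0,0]
  ],
  "squeeze": 40
}}

```text
clock: 17.98
position: [0.497, -0.2476, 0.2104]
tool_rot: [2.531, -0.001, 2.868]
force: [-1.3, 0.1, 5.6]
grip_width: 0.0112
```

Run:
```python
from h import *
s,p,r=pose();print(s["clock"],p,s["tool_rot"],s["force"],s["moment"],s["grip_width"])
print(delta(tcp(0),Rtool(0)))
f=(1-np.cos(np.linspace(0,np.pi,21)[1:]))/2*.587
rows([tcp(k) for k in f],[Rtool(k) for k in f],(tcp(0),Rtool(0)))
```

```text
17.975 [ 0.497  -0.2476  0.2104] [ 2.5314 -0.0014  2.8682] [-1.3217  0.1184  5.5666] [0.0891 0.2279 0.1342] 0.011245812958732424
(array([ 0.0004, -0.0002,  0.0005]), array([ 0.0001, -0.0004, -0.0002]))
[-0.0, 0.0007, 0.0] [0.0012, 0.0, 0.0]
[-0.0, 0.0022, 0.0] [0.0034, 0.0, -0.0]
[0.0, 0.0035, 0.0] [0.0056, -0.0, -0.0]
[-0.0, 0.0048, 0.0001] [0.0077, 0.0, -0.0]
[0.0, 0.006, 0.0001] [0.0095, -0.0, 0.0]
[-0.0, 0.007, 0.0001] [0.0111, 0.0, -0.0]
[0.0, 0.0079, 0.0002] [0.0125, -0.0, 0.0]
[-0.0, 0.0086, 0.0002] [0.0135, 0.0, -0.0]
[0.0, 0.009, 0.0002] [0.0143, 0.0, -0.0]
[-0.0, 0.0092, 0.0002] [0.0146, 0.0, 0.0]
[-0.0, 0.0092, 0.0002] [0.0146, -0.0, 0.0]
[-0.0, 0.009, 0.0002] [0.0143, 0.0, -0.0]
[-0.0, 0.0086, 0.0002] [0.0135, -0.0, -0.0]
[0.0, 0.0079, 0.0002] [0.0125, 0.0, -0.0]
[0.0, 0.007, 0.0001] [0.0111, -0.0, 0.0]
[0.0, 0.006, 0.0001] [0.0095, 0.0, 0.0]
[-0.0, 0.0048, 0.0001] [0.0077, 0.0, -0.0]
[0.0, 0.0035, 0.0] [0.0056, -0.0, 0.0]
[-0.0, 0.0022, 0.0] [0.0034, -0.0, 0.0]
[0.0, 0.0007, 0.0] [0.0012, 0.0, -0.0]
```

>>> {"fn": "move_arm", "kwargs": {
  "jaw": [255,255,255,255,255,255,255,255],
  "dp": [
    [0,0.0013,0],
    [0,0.0025,0],
    [0,0.0038,0.0001],
    [0,0.0051,0.0001],
    [0,0.0063,0.0001],
    [0,0.0063,0.0001],
    [0,0.0038,0.0001],
    [0,0.0019,0]
  ],
  "rotation": [
    [0.002,0,0],
    [0.004,0,0],
    [0.006,0,0],
    [0.008,0,0],
    [0.01,0,0],
    [0.01,0,0],
    [0.006,0,0],
    [0.003,0,0]
  ]
}}

```text
clock: 18.98
position: [0.503, -0.2266, 0.2232]
tool_rot: [2.687, -0.001, 2.869]
force: [-0.5, -4.2, 5.9]
grip_width: 0.0115
```

```bash
cat > st.py <<'E'
from h import *
s,p,r=pose();print(s["clock"],p,s["tool_rot"],"F",s["force"],"M",s["moment"],s["grip_width"],"q",s["qpos"])
z=-r.as_matrix()[:,2];phi=.61-np.arctan2(-z@yb,z[2]);d=p-hinge
print("phi tool",phi,"phi pos",.61-np.arctan2(-d@yb,d[2]),"rad",np.linalg.norm(d-(d@xb)*xb),"x",d@xb)
print(delta(tcp(.587),Rtool(.587)))
E
python3 st.py
```

```text
18.975 [ 0.503  -0.2266  0.2232] [ 2.6873 -0.0008  2.8688] F [-0.46   -4.1504  5.9143] M [-0.6975  0.3634 -0.0604] 0.011496579113143309 q [ 0.4572  0.5192  0.1552  1.741  -0.569   1.1165  2.2105]
phi tool 0.1556585128596965 phi pos 0.15825660046946527 rad 0.161392573392372 x 0.0004203488779969712
(array([0.0005, 0.0836, 0.0189]), array([ 0.1373, -0.0003,  0.0002]))
```

>>> {"fn": "move_arm", "kwargs": {
  "jaw": [255,255,255,255,255,255,255,255,255,255],
  "dp": [
    [0,0.0025,0],
    [0,0.0051,0.0001],
    [0,0.0063,0.0001],
    [0,0.0076,0.0002],
    [0,0.0076,0.0002],
    [0,0.0076,0.0002],
    [0,0.0063,0.0001],
    [0,0.0051,0.0001],
    [0,0.0038,0.0001],
    [0,0.0019,0]
  ],
  "rotation": [
    [0.004,0,0],
    [0.008,0,0],
    [0.01,0,0],
    [0.012,0,0],
    [0.012,0,0],
    [0.012,0,0],
    [0.01,0,0],
    [0.008,0,0],
    [0.006,0,0],
    [0.003,0,0]
  ]
}}

```text
clock: 20.23
position: [0.5142, -0.1872, 0.2367]
tool_rot: [2.954, -0.0, 2.869]
force: [0.1, -2.5, 6.6]
grip_width: 0.0113
```

```bash
python3 st.py
```

```text
20.225 [ 0.5142 -0.1872  0.2367] [ 2.9537 -0.0001  2.8691] F [ 0.1459 -2.5434  6.6038] M [-0.511   0.3401 -0.1963] 0.01132798712695414 q [ 0.1781  0.4203  0.2365  1.7966 -0.3403  0.9864  1.8903]
phi tool 0.4221444182452222 phi pos 0.42647372163276176 rad 0.16141908391303253 x 0.0005952883185474395
(array([0.0007, 0.0322, 0.0033]), array([ 0.0525, -0.0001,  0.0003]))
```

>>> {"fn": "move_arm", "kwargs": {
  "jaw": [255,255,255,255,255,255,255,255,255],
  "dp": [
    [0,0.0025,0],
    [0,0.0051,0.0001],
    [0,0.0063,0.0001],
    [0,0.0063,0.0001],
    [0,0.0051,0.0001],
    [0,0.0032,0],
    [0,0.0019,0],
    [0,0.0013,0],
    [0,0,0]
  ],
  "rotation": [
    [0.004,0,0],
    [0.008,0,0],
    [0.01,0,0],
    [0.01,0,0],
    [0.008,0,0],
    [0.005,0,0],
    [0.003,0,0],
    [0.002,0,0],
    [0,0,0]
  ]
}}

```text
clock: 21.35
position: [0.5211, -0.1629, 0.2394]
tool_rot: [3.11, 0.0, 2.869]
force: [0.0, -1.6, 4.4]
grip_width: 0.0111
```

```bash
python3 st.py
```

```text
21.35 [ 0.5211 -0.1629  0.2394] [3.1101 0.0002 2.8691] F [ 0.0308 -1.5621  4.3651] M [-0.4355 -0.0062 -0.2475] 0.011092153785668708 q [-0.0038  0.4005  0.2911  1.8123 -0.1768  0.9511  1.6671]
phi tool 0.578481524374143 phi pos 0.584121568384073 rad 0.16144574841075543 x 0.0006819910459689097
(array([0.0009, 0.0006, 0.0006]), array([0.0027, 0.    , 0.0003]))
```

>>> {"fn": "move_arm", "kwargs": {
  "jaw": [255,255,255,255],
  "dp": [
    [0,0.0006,0],
    [0,0.0002,0],
    [0,0,0],
    [0,0,0]
  ],
  "rotation": [
    [0.0012,0,0],
    [0.0008,0,0],
    [0,0,0],
    [0,0,0]
  ]
}}

```text
clock: 21.85
position: [0.5213, -0.1623, 0.2394]
tool_rot: [3.116, 0.0, 2.869]
force: [1.2, -0.4, 5.9]
grip_width: 0.0117
```

```bash
python3 st.py
python3 - <<'E'
from h import *
s=grab_frame("scene");t=grab_frame("top")
o=np.zeros((600,800,3),np.uint8)
o[:400,:480]=cv2.resize(s[80:280,180:420],(480,400),interpolation=cv2.INTER_CUBIC)
o[400:,:320]=cv2.resize(t,(320,200),interpolation=cv2.INTER_AREA)
o[:400,485:800]=cv2.resize(s[150:250,270:349],(315,400),interpolation=cv2.INTER_CUBIC)
o[400:,325:800]=cv2.resize(t[170:250,180:370],(475,200),interpolation=cv2.INTER_CUBIC)
cv2.imwrite("pics/f.png",o)
E
```

```text
21.85 [ 0.5213 -0.1623  0.2394] [3.1161 0.0002 2.8689] F [ 1.176  -0.365   5.8578] M [-0.2109 -0.0152 -0.2063] 0.011652995662688471 q [-0.0102  0.4004  0.2934  1.8126 -0.1704  0.9505  1.659 ]
phi tool 0.584492019073533 phi pos 0.5876774939047786 rad 0.1614526727074259 x 0.0006962960244269761
(array([ 0.0009, -0.0001,  0.0006]), array([0.0008, 0.0001, 0.0003]))
```

View pics/f.png

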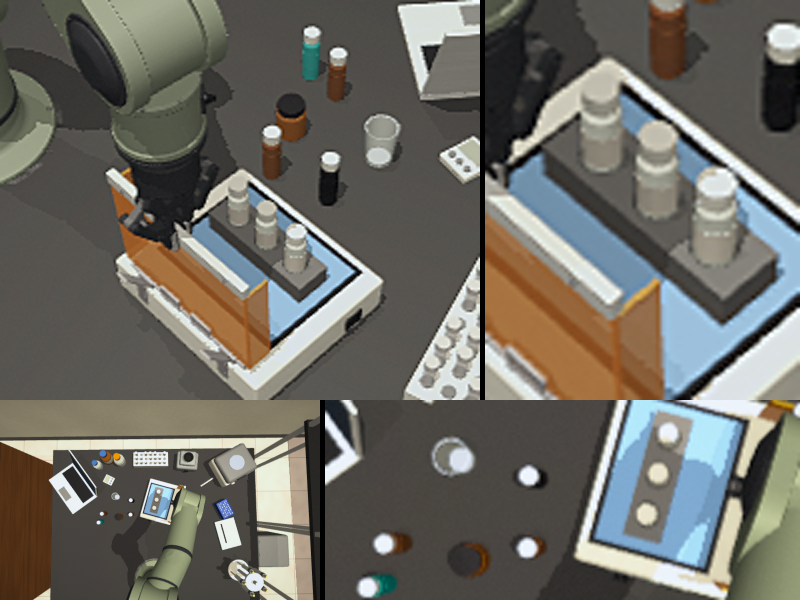

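The view shows all three vials level in the block. The screen stands upright, pinched at mid-rail, and the bystanders have not moved. Estimated joint angle is 0.584–0.588, so I am handing in.

Run:
```python
from workcell import workorder
print(workorder.job_done())
```

```text
the job is handed in; nothing more can be done
None
```

The sample vial stands in the middle hole, released, and the amber screen is held at its balance point by the rail. I handed the job in at about 22 s of the 56 s allowed.

- **Vial:** I picked the clear, white-capped vial and lowered it until it touched the hole floor, with about 11 N of contact. The gripper position at contact put its underside at z ≈ 0.080 m, the hole floor. After release, the camera views showed its cap level with the two reference vials.
- **Screen:** I pinched the rail at its middle with a 40 N grip (opening about 11–12 mm on the 12 mm rail) and swung it up. The last reading of the joint angle was 0.584 rad from the tool's tilt and 0.588 rad from its position, against a target of 0.587. I had no separate camera measurement of that angle.
- **Forces:** the readings I took at the end of each move during the swing were under about 8 N, with 6 N at the end. No force check failed.
- **Other things:** in the final pictures the reference vials, jar, beaker, timer and look-alike vials looked unmoved, as did the tip box. I did not measure them, or check the forceps specifically.
- **Disagreements:** camera estimates of the hole position differed by up to about 5 mm. The scene camera was the coarse one and I discounted it; the wrist and top views agreed to about 1–2 mm, and the vial went in without side contact until the floor.

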